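# Load a sample jar and index the stage to the optical reader

### The arm

A 6-joint arm with a two-finger parallel gripper is mounted at the origin on the work surface. World frame = base frame: x ahead of the robot, y to its left, z up, the work surface at z = 0. Lengths are in m, angles in degrees, forces in N, time in s.
With the tool pointing down it reaches from about 0.25 to 0.8 m from the base axis. Payload 8.5 kg.
Tool frame: the origin (TCP) lies midway between the tips of the shut fingers; the grasp point (between the pads) lies 19 mm behind it; z points along the fingers, y is the line along which they close (so a half turn about z gives the same grasp; the last joint's range is limited). The gripper opens to 85 mm and grips with 20 to 120 N. Pads are 22 mm wide; open, the fingers measure 114 mm over their backs; the gripper's body (76 mm by 85 mm) begins 54 mm behind the grasp point. The pads swing forward as they close: fully open they stand 13 mm farther back than shut.
Start: joints at [-67.151, 13.648, -0.773, 75.585, 0, 90], TCP at [0.204, -0.484, 0.231] pointing down, gripper open.
Joint ranges: [-152.45, 152.45], [-59.26, 108.67], [-65.41, 83.53], [-104.44, 129.93], [-82.83, 76.93], [-180, 180]. Speed limits (degrees/s): [127.2, 127.2, 159.86, 180, 180, 180].

### API

Orientations are given as [roll, pitch, yaw] about the fixed x, y, z axes, in that order (R = Rz(yaw) Ry(pitch) Rx(roll)).
In Python, from cell import ctrl, optics, ticket gives the robot as it stands.
- The arm moves only by the tool servo_tool, never from a script. Its argument "series" is a list of rows, each an object with "offset": the shift along the world's x, y, z in a scale on which 1.0 is 80 cm, a list of three; "yaw": the turn about the world's z in parts of the range, where 1.0 means 90 degrees; "hand": the finger opening in cm, from 0 to 8.54. A call has exactly 8 rows; each row is the pose to reach, as a shift and turn from the pose commanded when the call began; what a row does not reach only later rows make up. A row lasts 1/12 s, in which the tool goes at most 41.7 mm and 7.16 degrees, less where a joint would pass 70% of its speed; a pose out of reach is approached as far as the arm can. A shift or turn number past 1, either way, is cut back to 1. A call with a gripper value outside its range is refused whole. The fingers move at their own pace and stop on an object; "grip_force" is the grip in N (left out, the last holds). Time passes only in rows, so rows that repeat a pose let the fingers close, or fill a call up. It gives the time, the measured TCP pose, the force, the opening and the grip force at its end, in the units of the state.
- ctrl.observe(): the state, without advancing time (a new reading comes with each control period).
- optics.read_camera(name): name is "side" or "top" or "wrist"; returns (picture, depth): 480x640x3 uint8, blue, green, red; 480x640 float32, m along the optical axis (not along the pixel's ray), 0 where there is no reading.
- optics.camera_info(name): a dict with "K" (3x3 intrinsics, pixels), "R" (3x3) and "t" (3): a world point X has camera coordinates R X + t; the wrist camera has in their place "hand_eye" (4x4, takes a point from camera to tool coordinates, whose origin is the TCP and whose axes are the flange's). Camera axes: x right, y down, z forward; pixel columns grow to the right and rows downward; lengths in m; the calibration is good to about 2 mm. The wrist camera is an equidistant fisheye: a pixel r from the principal point sees the ray r / f radians off the axis. A picture is of the moment at which its call begins: read the wrist's pose just before it. camera_info takes no time and is no camera call.
- ticket.job_done(): hands the job in; it is judged then, once.
Trained networks look in the newest picture that a camera, given by its name, has taken for a name from the list of things; names that differ only in an ending like _2 or _b are one class to them, and where a whole thing is asked for, a point or a joint stands for the part that bears it (a point fixed in the world has none). Each returns a list of dicts, best first, with "score" (0 to 1); they miss things now and then, are a little off and sometimes report something else, mostly with a low value. They report only what shows in the picture. A call takes as long as a camera call. They do not tell look-alikes from the thing itself.
- optics.silhouettes(camera, target): "pixels" (480x640 bool, what is visible of it) and "pixel" ([column, row] in pixels, amid what is visible of it).
- optics.mark_of(camera, target): "pixel" ([column, row] in pixels: a listed point, or the origin of a listed thing).
The state is a dict: "time_s": time; "qpos": joint angles; "qvel": joint speeds; "joint_torque": joint torques, N m; "position": TCP position; "eef_rot": TCP orientation; "wrist_force": force on the tool from outside, world axes, zero at the start; "torque": the same for the moment, N m; "width": finger opening in m; "finger_force": force on a finger pad.
Only numpy, scipy, OpenCV 4.12 (cv2) and the standard library are available. Lean on these libraries where they do the work, as an engineer would, in place of code of your own. Each camera call takes 0.05 s, during which the arm holds its last target. There are 200 camera calls.

### The job

Set the amber, white-capped sample jar down upright (do not drop it) on the cross of the white stage plate, centred between the two blue stops, and let go of it. Then grasp the red plunger knob, pull it up to free the lock pin, slide the stage along its rail to the next hole on the side where the white optical reader with the black lens stands, so that the jar is in front of the lens, and let the pin down fully into that hole. Finish while still gripping the red knob with the pin down; leave the green jar, the wash bottle and the spatula where they are.

Things in the scene. Friction and masses are not known exactly. Their poses are not given: they have to be found in the camera images.
- sample_jar: Amber jar with a white cap: upright cylinder 40 mm in diameter, 38 mm tall (cap 39 mm wide, the top 12 mm), about 70 g. Origin: centre of its underside, z up. It stands on the bench at the robot's left.
- spare_jar: Green jar with a yellow cap, same size as the sample jar. Bystander, not to be moved. Origin: centre of its underside.
- wash_bottle: White bottle with a red cap, 64 mm in diameter, 170 mm tall. Bystander. Origin: centre of its underside.
- spatula: Steel laboratory spatula, a flat bar 180 mm long (its x), 14 mm wide and 5 mm thick, lying on the bench. Bystander. Origin: middle of its underside.
- index_rail: Fixed rail: grey base 200 (x) by 330 mm (y). Origin: centre of the base's underside, on the bench. The carriage slides along its y axis. A brass strip along y (top 30 mm above the bench, at x = -55 mm) has three 11 mm holes at y = -90, 0 and +90 mm; the 8 mm lock pin starts in the middle one.
- carriage (a joint): Position of the carriage along the rail's y axis, m: 0 at the middle hole (start), +-0.090 at the two outer holes, end stops at +-0.096. About 2 N of friction. The carriage carries an aluminium deck 175 x 120 mm (top 42 mm above the bench), the stage plate and the plunger.
- stage_centre (a point): Centre of the black cross on top of the white stage plate, 47 mm above the bench, where the jar's middle belongs; moves with the carriage. Axes as the rail's: x across it, away from the robot; y along it. Two blue stop bars, 6 mm tall, 50 mm long in y, lie at both x sides, 46 mm apart (3 mm to spare each side of the jar); the y sides are open for fingers.
- plunger (a joint): How far the plunger is pulled up, m: 0 = pin fully down in its hole, 0.020 = top stop. A spring pushes it down, 4.5 N at 0 to 7.5 N at the top. Above about 0.014 the pin is clear of the strip and the carriage can slide; let down away from a hole, it rests on the strip at about 0.014. In a hole the pin has 1.5 mm of play each way.
- knob (a point): Middle of the red round plunger knob, 28 mm in diameter and 28 mm tall, 70 mm above the bench when down (knob from 56 to 84 mm). It rides on the carriage 85 mm towards the robot (-x) from the stage centre and moves straight up and down. Below it a steel bushing 22 mm wide reaches 54 mm above the bench.
- reader: Optical reader: white head with a black lens barrel facing the rail and a green lamp on top, 85 mm tall, fixed beyond the rail (150 mm along x from the rail's middle) at one of the two outer holes; which one varies. Origin: centre of its foot's underside.
- reader_focus (a point): Point in front of the reader's lens, 47 mm above the bench: the stage centre stands here when the carriage is locked in the hole at the reader's side.
- reference_tile: White ceramic tile on a dark holder, 79 mm tall, fixed beyond the rail at the other outer hole. Not the reader. Origin: centre of its foot's underside.
Mind the look-alikes: they are no part of the job. What is shaped like the sample_jar but purple is not meant. Leave any turquoise look-alike of the reader alone.

How it is judged:
By the outcome, as a careful person would: the job done as asked, in the order asked, and still so for the second after the job is handed in, while the arm keeps its last pose, push and grip.
It also fails if it takes over 42 s, if anything falls off the work surface, if the arm or the gripper's body presses on something with over 40 N, if the wrist force passes 120 N, or if a joint passes its speed limit or range.

## Working session

There is one attempt and no reset: what is moved stays moved. The work goes in short steps, Python scripts to look and compute and a tool call to move; the robot and the scene stay as the last step left them, time stands still between calls to the robot, and variables do not carry over. Pictures are saved under pics/ and viewed, at most 10 in all, crops included, and the job is handed in when it is done.

Besides the shell and the picture viewer there is one more tool, called after "Emit:" as name(argument=value, ...), one argument or row to a line, values as JSON. servo_tool: Moves the arm, as the interface text tells. Its arguments: {"type":"object","properties":{"series":{"type":"array"},"grip_force":{"type":"number"}},"required":["series"]}

```bash
mkdir -p pics; ls; cat > h.py <<'E'
import numpy as np, cv2
from cell import ctrl, optics, ticket
def ray(cam,p):
    i=optics.camera_info(cam);K,R,t=map(np.array,(i["K"],i["R"],i["t"]))
    d=R.T@np.linalg.inv(K)@np.array([p[0],p[1],1.]); return -R.T@t, d
def at_z(cam,p,z):
    c,d=ray(cam,p); return c+d*(z-c[2])/d[2]
def cloud(cam,depth):
    i=optics.camera_info(cam);K,R,t=map(np.array,(i["K"],i["R"],i["t"]))
    v,u=np.mgrid[0:480,0:640]; P=np.stack([u,v,np.ones_like(u)],-1)@np.linalg.inv(K).T*depth[...,None]
    return (P-t)@R
def tri(p1,p2):
    (a,d),(b,e)=ray("top",p1),ray("side",p2); d=d/np.linalg.norm(d);e=e/np.linalg.norm(e)
    s=np.linalg.lstsq(np.stack([d,-e],1),b-a,rcond=None)[0]; x,y=a+s[0]*d,b+s[1]*e
    return (x+y)/2, np.linalg.norm(x-y)
E
python3 - <<'E'
from h import *
print(ctrl.observe())
for c in ("top","side"):
    im,d=optics.read_camera(c); cv2.imwrite(f"pics/{c}0.png",im); np.save(f"pics/{c}0.npy",d)
    P=cloud(c,d)
    for n in ("sample_jar","stage_centre","knob","reader","index_rail","reference_tile"):
        for r in optics.silhouettes(c,n)[:4]:
            m=r["pixels"]&(d>0); q=P[m]
            print(c,n,round(r["score"],2),np.round(r["pixel"]),m.sum(),np.round(np.median(q,0),3),np.round(np.percentile(q,[2,98],axis=0),3).tolist(),im[r["pixels"]].mean(0).round())
    for n in ("stage_centre","knob","sample_jar"):
        for r in optics.mark_of(c,n)[:4]: print(c,"mark",n,round(r["score"],2),np.round(r["pixel"],1))
E
```

```text
pics
{'time_s': 0.0, 'qpos': array([-6.71495957e+01,  1.36813954e+01, -8.14837342e-01,  7.55835693e+01,
        2.67153404e-04,  9.00018288e+01]), 'qvel': array([-0.10576875,  0.03517846, -0.07796147, -0.01623015, -0.0676207 ,
        0.00992612]), 'joint_torque': array([ 1.78914965e-03, -5.38778543e+01,  3.46442950e+01,  1.80237216e-02,
        3.00061697e-05, -3.24128905e-05]), 'position': array([ 0.20372092, -0.48343829,  0.2306879 ]), 'eef_rot': array([-1.79920198e+02, -2.64606027e-04,  2.28485752e+01]), 'wrist_force': array([-0.45538672, -0.57786992,  0.00653005]), 'torque': array([0.0487007 , 0.01117069, 0.00016468]), 'finger_force': 0.0, 'width': 0.0854410847846499}
top sample_jar 0.82 [169. 288.] 276 [0.541 0.247 0.037] [[0.524, 0.232, 0.009], [0.557, 0.267, 0.043]] [188.  85. 163.]
top sample_jar 0.57 [164. 247.] 291 [0.621 0.267 0.037] [[0.604, 0.251, 0.006], [0.639, 0.286, 0.043]] [199. 204. 211.]
top stage_centre 0.85 [301. 269.] 4244 [ 0.579 -0.039  0.045] [[0.496, -0.099, 0.016], [0.666, 0.02, 0.081]] [243. 240. 243.]
top knob 0.42 [299. 293.] 127 [ 0.524 -0.035  0.083]
[... 2521 characters left out ...]
0.662, 0.128, 0.064]] [179. 188. 192.]
side index_rail 0.65 [223. 400.] 801 [0.458 0.354 0.035] [[0.447, 0.332, 0.003], [0.483, 0.368, 0.041]] [ 77. 166. 155.]
side index_rail 0.19 [316. 224.] 1112 [ 0.712 -0.125  0.056] [[0.677, -0.169, 0.003], [0.753, -0.105, 0.083]] [162. 169. 170.]
side reference_tile 0.92 [257. 260.] 1003 [0.72  0.051 0.024] [[0.705, 0.011, 0.002], [0.766, 0.075, 0.081]] [137. 142. 143.]
side reference_tile 0.29 [313. 224.] 1109 [ 0.712 -0.125  0.056] [[0.677, -0.17, 0.005], [0.752, -0.105, 0.083]] [162. 170. 171.]
side mark stage_centre 0.94 [323.7 258.5]
side mark stage_centre 0.26 [254.6 265.8]
side mark knob 0.51 [351.3 264.8]
side mark sample_jar 0.96 [200.7 343.7]
```

```bash
python3 - <<'E'
from h import *
t=cv2.imread("pics/top0.png"); s=cv2.imread("pics/side0.png")
a=cv2.resize(t[225:325,120:220],(400,400),interpolation=2); b=cv2.resize(s[300:420,180:300],(400,400),interpolation=2)
cv2.imwrite("pics/c0.png",np.hstack([a,b]))
for n in ("stage_centre","knob"):
    p,q=optics.mark_of("top",n)[0]["pixel"],optics.mark_of("side",n)[0]["pixel"]; print(n,tri(p,q),at_z("top",p,.047 if n[0]=="s" else .07))
d=np.load("pics/top0.npy");P=cloud("top",d); 
for r in optics.silhouettes("top","sample_jar"):
    m=r["pixels"]; q=P[m&(P[...,2]>.034)]; cap=q[:,:2]; print("cap top",len(q),cap.mean(0),(cap.min(0)+cap.max(0))/2,np.median(q[:,2]))
    c=m&(P[...,2]>.034)
m=optics.silhouettes("top","knob")[0]["pixels"];q=P[m&(P[...,2]>.08)];print("knob top",len(q),q.mean(0),(q.min(0)+q.max(0))/2)
hsv=cv2.cvtColor(t,cv2.COLOR_BGR2HSV)
# blue stops direction & positions
bl=cv2.inRange(hsv,(95,100,60),(130,255,255))>0; bl[:, :260]=0; bl[:,345:]=0; bl[:230]=0; bl[300:]=0
n,l,st,ce=cv2.connectedComponentsWithStats(bl.astype(np.uint8))
for i in range(1,n):
    if st[i,4]>15:
        q=P[l==i]; c=q[:,:2].mean(0); w=np.linalg.svd(q[:,:2]-c)[2][0]; print("blue",st[i,4],ce[i],c,np.median(q[:,2]),np.degrees(np.arctan2(w[1],w[0])))
m=optics.silhouettes("top","index_rail")[0]["pixels"]; q=P[m&(P[...,2]>.0)&(P[...,2]<.03)]
print(cv2.minAreaRect(q[:,:2].astype(np.float32)*1000))
E
```

```text
stage_centre (array([ 0.61235932, -0.04210946,  0.04137274]), np.float64(0.008114353495369663)) [ 0.61476846 -0.03981901  0.047     ]
knob (array([ 0.52488504, -0.03723555,  0.06602545]), np.float64(0.006055005916935314)) [ 0.52195528 -0.03896686  0.07      ]
cap top 219 [0.53949413 0.24607664] [0.47423684 0.10916513] 0.03814446672673338
cap top 212 [0.62036457 0.26718078] [0.5146311  0.11868694] 0.038172436034854165
knob top 97 [ 0.52405546 -0.03546403  0.09734451] [ 0.46321587 -0.03653101  0.72889534]
blue 70 [301.84285714 243.2       ] [ 0.63744335 -0.04172207] 0.05280236675064562 -94.4240606944878
blue 73 [299.5890411  266.98630137] [ 0.58360723 -0.03830338] 0.052614351258673184 -94.47440568139795
((581.9700317382812, -38.27278137207031), (334.6873779296875, 205.2350616455078), 85.90512084960938)
```

View pics/top0.png

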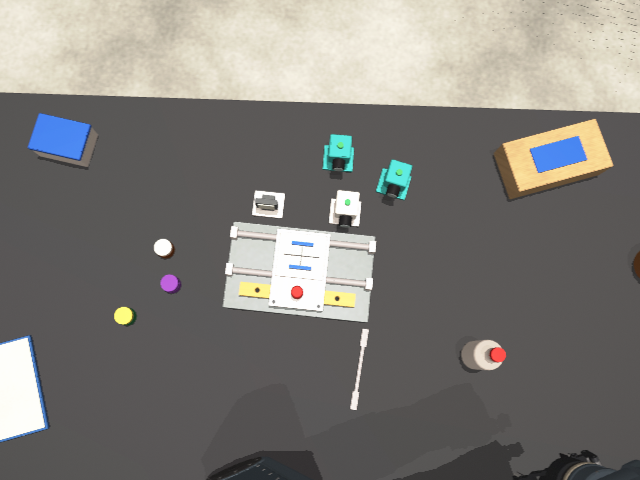

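View pics/c0.png

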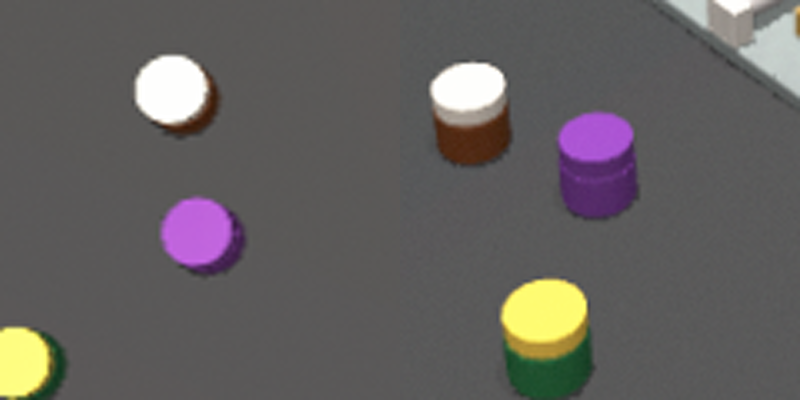

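The amber, white-capped jar at top px (164,247) is the sample. The purple one at (170,284) is a look-alike and the green/yellow one at (124,316) is the spare. The white reader is at (348,207), on the −y side of the rail. The turquoise units at (340,156) and (396,180) are look-alikes. The crop confirms the amber jar, so I'm moving over it.

Careful with the scale: shifts go in shares of 80 cm and turns go in shares of 90 degrees. That gives: 25.3 cm is 0.3163, 22.1 cm is 0.2763, -11 degrees is -0.1222.

Emit:
servo_tool(
  series=[
    {"offset":[0.0213,0.0388,0],"yaw":-0.0111,"hand":8.5},
    {"offset":[0.0438,0.0788,0],"yaw":-0.0222,"hand":8.5},
    {"offset":[0.065,0.1175,0],"yaw":-0.0389,"hand":8.5},
    {"offset":[0.0875,0.1575,0],"yaw":-0.0556,"hand":8.5},
    {"offset":[0.11,0.1975,0],"yaw":-0.0722,"hand":8.5},
    {"offset":[0.1313,0.2375,0],"yaw":-0.0889,"hand":8.5},
    {"offset":[0.1538,0.2763,0],"yaw":-0.1056,"hand":8.5},
    {"offset":[0.175,0.3163,0],"yaw":-0.1222,"hand":8.5},
  ],
)

```text
time_s: 2.02
position: [0.3444, -0.2293, 0.2315]
eef_rot: [180.0, -0.0, 11.8]
wrist_force: [1.0, -0.5, 0.3]
width: 0.0849
finger_force: 0.0
```

Converted, 25.3 cm is 0.3163, 22.1 cm is 0.2763, -11 degrees is -0.1222.

Emit:
servo_tool(
  series=[
    {"offset":[0.0213,0.0388,0],"yaw":-0.0111,"hand":8.5},
    {"offset":[0.0438,0.0788,0],"yaw":-0.0222,"hand":8.5},
    {"offset":[0.065,0.1175,0],"yaw":-0.0389,"hand":8.5},
    {"offset":[0.0875,0.1575,0],"yaw":-0.0556,"hand":8.5},
    {"offset":[0.11,0.1975,0],"yaw":-0.0722,"hand":8.5},
    {"offset":[0.1313,0.2375,0],"yaw":-0.0889,"hand":8.5},
    {"offset":[0.1538,0.2763,0],"yaw":-0.1056,"hand":8.5},
    {"offset":[0.175,0.3163,0],"yaw":-0.1222,"hand":8.5},
  ],
)

```text
time_s: 2.68
position: [0.4847, 0.0167, 0.2314]
eef_rot: [-179.6, -0.0, 1.7]
wrist_force: [0.8, 0.4, 0.6]
width: 0.0848
finger_force: 0.0
```

Converted, 24.5 cm is 0.3063, 1.7 cm is 0.0213, -5.2 degrees is -0.0578.

Emit:
servo_tool(
  series=[
    {"offset":[0.0213,0.0388,0],"yaw":-0.0111,"hand":8.5},
    {"offset":[0.0438,0.0788,0],"yaw":-0.0222,"hand":8.5},
    {"offset":[0.065,0.1175,-0.0188],"yaw":-0.0333,"hand":8.5},
    {"offset":[0.0875,0.1575,-0.0375],"yaw":-0.0444,"hand":8.5},
    {"offset":[0.11,0.1975,-0.0625],"yaw":-0.0556,"hand":8.5},
    {"offset":[0.1313,0.2375,-0.0875],"yaw":-0.0578,"hand":8.5},
    {"offset":[0.1538,0.2763,-0.1125],"yaw":-0.0578,"hand":8.5},
    {"offset":[0.17,0.3063,-0.1375],"yaw":-0.0578,"hand":8.5},
  ],
)

```text
time_s: 3.35
position: [0.5747, 0.0105, 0.1751]
eef_rot: [-177.8, 0.1, -0.1]
wrist_force: [0.3, 0.2, 0.4]
width: 0.0851
finger_force: 0.0
```

```bash
python3 - <<'E'
from h import *
o=ctrl.observe()
for k in ("qpos","qvel","joint_torque","position","eef_rot","wrist_force"): print(k,np.round(o[k],3))
im,d=optics.read_camera("side"); cv2.imwrite("pics/s1.png",im)
E
```

```text
qpos [-1.48000e-01  1.98920e+01 -2.32000e-01  6.99690e+01  2.23500e+00
  1.79943e+02]
qvel [  0.022  13.513   1.319 -12.313  -0.397   0.048]
joint_torque [ -0.193 -63.268  33.564   0.656   0.132   0.   ]
position [0.575 0.01  0.175]
eef_rot [-1.77765e+02  9.00000e-02 -9.10000e-02]
wrist_force [0.314 0.199 0.407]
```

View pics/s1.png

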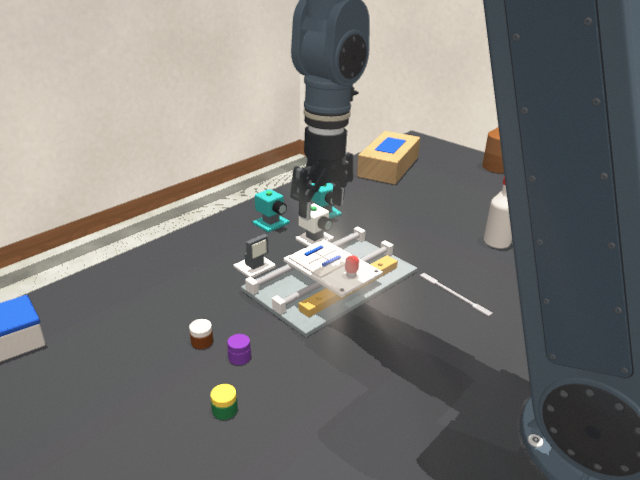

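Joint 6 ran into its limit, because j6 = j1 + 180 − yaw. I'll use the half-turn grasp instead, at yaw ≈ 175.7, so I'm turning back the long way.

Converted, 6 cm is 0.075, 4 cm is 0.05, 56 degrees is 0.6222.

Emit:
servo_tool(
  series=[
    {"offset":[0,0,0.025],"yaw":0.0778,"hand":8.5},
    {"offset":[0,0,0.05],"yaw":0.1556,"hand":8.5},
    {"offset":[0,0,0.075],"yaw":0.2333,"hand":8.5},
    {"offset":[0,0,0.075],"yaw":0.3111,"hand":8.5},
    {"offset":[0,0,0.075],"yaw":0.3889,"hand":8.5},
    {"offset":[0,0,0.075],"yaw":0.4667,"hand":8.5},
    {"offset":[0,0,0.075],"yaw":0.5444,"hand":8.5},
    {"offset":[0,0,0.075],"yaw":0.6222,"hand":8.5},
  ],
)

```text
time_s: 4.07
position: [0.5741, 0.0116, 0.2362]
eef_rot: [-177.7, 0.1, 56.4]
wrist_force: [-0.2, -0.1, -0.3]
width: 0.085
finger_force: 0.0
```

Converted, 16 cm is 0.2, 14 cm is 0.175, 56.8 degrees is 0.6311.

Emit:
servo_tool(
  series=[
    {"offset":[0.0063,0.025,0],"yaw":0.0789,"hand":8.5},
    {"offset":[0.0125,0.05,0],"yaw":0.1578,"hand":8.5},
    {"offset":[0.0188,0.075,0],"yaw":0.2367,"hand":8.5},
    {"offset":[0.0225,0.1,0],"yaw":0.3156,"hand":8.5},
    {"offset":[0.025,0.125,0],"yaw":0.3944,"hand":8.5},
    {"offset":[0.0275,0.15,0],"yaw":0.4733,"hand":8.5},
    {"offset":[0.0288,0.175,0],"yaw":0.5522,"hand":8.5},
    {"offset":[0.0313,0.2,0],"yaw":0.6311,"hand":8.5},
  ],
)

```text
time_s: 4.73
position: [0.5991, 0.1726, 0.2361]
eef_rot: [-177.7, 0.1, 113.2]
wrist_force: [0.2, -0.7, -0.9]
width: 0.085
finger_force: 0.0
```

Converted, -10 cm is -0.125, 9.7 cm is 0.1213, 56.8 degrees is 0.6311.

Emit:
servo_tool(
  series=[
    {"offset":[0.0038,0.0188,-0.0125],"yaw":0.0789,"hand":8.5},
    {"offset":[0.0075,0.0375,-0.025],"yaw":0.1578,"hand":8.5},
    {"offset":[0.0113,0.0563,-0.0375],"yaw":0.2367,"hand":8.5},
    {"offset":[0.015,0.075,-0.05],"yaw":0.3156,"hand":8.5},
    {"offset":[0.0188,0.0938,-0.0625],"yaw":0.3944,"hand":8.5},
    {"offset":[0.0225,0.1125,-0.075],"yaw":0.4733,"hand":8.5},
    {"offset":[0.025,0.1213,-0.1],"yaw":0.5522,"hand":8.5},
    {"offset":[0.025,0.1213,-0.125],"yaw":0.6311,"hand":8.5},
  ],
)

```text
time_s: 5.4
position: [0.6197, 0.2706, 0.1356]
eef_rot: [-177.8, 0.1, 170.1]
wrist_force: [-0.6, -1.0, -0.1]
width: 0.085
finger_force: 0.0
```

Converted, 5.7 degrees is 0.0633.

Emit:
servo_tool(
  series=[
    {"offset":[0,0,0],"yaw":0.0633,"hand":8.5},
    {"offset":[0,0,0],"yaw":0.0633,"hand":8.5},
    {"offset":[0,0,0],"yaw":0.0633,"hand":8.5},
    {"offset":[0,0,0],"yaw":0.0633,"hand":8.5},
    {"offset":[0,0,0],"yaw":0.0633,"hand":8.5},
    {"offset":[0,0,0],"yaw":0.0633,"hand":8.5},
    {"offset":[0,0,0],"yaw":0.0633,"hand":8.5},
    {"offset":[0,0,0],"yaw":0.0633,"hand":8.5},
  ],
)

```text
time_s: 6.07
position: [0.6194, 0.2686, 0.1367]
eef_rot: [-177.8, 0.1, 175.3]
wrist_force: [0.1, 0.2, 0.4]
width: 0.0851
finger_force: 0.0
```

```bash
cat >> h.py <<'E'
from scipy.spatial.transform import Rotation as Ro
def wray(px,o):
    i=optics.camera_info("wrist");K=np.array(i["K"]);H=np.array(i["hand_eye"])
    a=np.array([(px[0]-K[0,2])/K[0,0],(px[1]-K[1,2])/K[1,1]]);th=np.hypot(*a)
    d=np.array([*(np.sin(th)*a/max(th,1e-9)),np.cos(th)])
    R=Ro.from_euler("xyz",o["eef_rot"],degrees=True).as_matrix()
    return o["position"]+R@H[:3,3], R@H[:3,:3]@d
def w_at_z(px,o,z):
    c,d=wray(px,o); return c+d*(z-c[2])/d[2]
E
python3 - <<'E'
from h import *
o=ctrl.observe(); im,d=optics.read_camera("wrist"); cv2.imwrite("pics/w1.png",im)
print(o["time_s"],o["position"],o["eef_rot"],o["qpos"]); print(optics.camera_info("wrist"))
for n in ("sample_jar",):
    for r in optics.silhouettes("wrist",n)[:3]:
        m=r["pixels"]; hs=cv2.cvtColor(im,cv2.COLOR_BGR2HSV)
        cap=m&(hs[...,1]<60)&(hs[...,2]>130); ys,xs=np.nonzero(cap)
        print(r["score"],r["pixel"],m.sum(),im[m].mean(0))
        if len(xs): print(cap.sum(),(xs.mean(),ys.mean()),w_at_z((xs.mean(),ys.mean()),o,.038))
    for r in optics.mark_of("wrist",n)[:3]: print(r["score"],r["pixel"],w_at_z(r["pixel"],o,0))
E
```

```text
6.0667 [0.61939978 0.26864644 0.13669335] [-1.77756964e+02  8.60043652e-02  1.75272896e+02] [24.35691737 31.49899428 13.13151324 72.6481323  -2.00188715 29.10345022]
{'K': array([[371.64829954,   0.        , 321.82145002],
       [  0.        , 371.64829954, 236.60362089],
       [  0.        ,   0.        ,   1.        ]]), 'hand_eye': array([[ 2.41295610e-04, -9.63852921e-01, -2.66434773e-01,
         6.64809255e-02],
       [ 9.99999969e-01,  2.15728679e-04,  1.25227216e-04,
        -5.37857960e-04],
       [-6.32229964e-05, -2.66434795e-01,  9.63852943e-01,
        -1.42317830e-01],
       [ 0.00000000e+00,  0.00000000e+00,  0.00000000e+00,
         1.00000000e+00]])}
0.91 [296.6, 123.8] 2778 [146.78509719  68.51115911 123.52987761]
0.85 [336.2, 239.1] 2961 [169.50253293 176.80479568 188.40695711]
2535 (np.float64(334.1700197238659), np.float64(241.44970414201183)) [0.62333272 0.27230312 0.038     ]
0.96 [299.0, 125.0] [0.54283591 0.25206825 0.        ]
0.71 [335.4, 231.7] [0.6265874  0.27275113 0.        ]
```

View pics/w1.png

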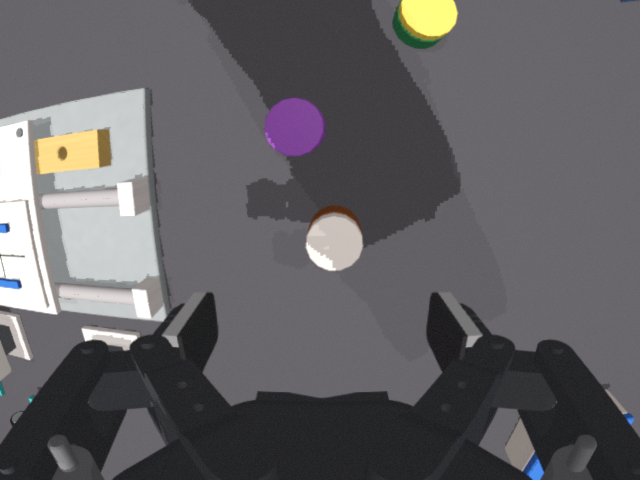

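The wrist view shows the amber jar's white cap at (334,241), centred between the fingers. The purple jar is at (294,126), clear of them. I'm descending part way and re-measuring.

Converted, -6 cm is -0.075, -5 cm is -0.0625, 0.4 degrees is 0.0044.

Emit:
servo_tool(
  series=[
    {"offset":[0.0025,0.0013,-0.0125],"yaw":0.0044,"hand":8.5},
    {"offset":[0.0025,0.0013,-0.025],"yaw":0.0044,"hand":8.5},
    {"offset":[0.0025,0.0013,-0.0375],"yaw":0.0044,"hand":8.5},
    {"offset":[0.0025,0.0013,-0.05],"yaw":0.0044,"hand":8.5},
    {"offset":[0.0025,0.0013,-0.0625],"yaw":0.0044,"hand":8.5},
    {"offset":[0.0025,0.0013,-0.075],"yaw":0.0044,"hand":8.5},
    {"offset":[0.0025,0.0013,-0.075],"yaw":0.0044,"hand":8.5},
    {"offset":[0.0025,0.0013,-0.075],"yaw":0.0044,"hand":8.5},
  ],
)

```text
time_s: 6.88
position: [0.6208, 0.2695, 0.0755]
eef_rot: [-177.7, -0.0, 175.7]
wrist_force: [0.2, -0.1, 0.2]
width: 0.085
finger_force: 0.0
```

```bash
python3 - <<'E'
from h import *
from scipy.optimize import least_squares
o=ctrl.observe(); im,d=optics.read_camera("wrist"); cv2.imwrite("pics/w2.png",im)
print(o["time_s"],o["position"],o["eef_rot"])
o1=dict(position=np.array([0.61939978,0.26864644,0.13669335]),eef_rot=np.array([-177.756964,.086,175.272896]))
rays=[]
for f,oo in (("w1",o1),("w2",o)):
    im=cv2.imread(f"pics/{f}.png"); hs=cv2.cvtColor(im,cv2.COLOR_BGR2HSV)
    m=((hs[...,1]<60)&(hs[...,2]>130)).astype(np.uint8); m[:, :230]=0;m[:,440:]=0;m[:130]=0;m[330:]=0
    n,l,st,ce=cv2.connectedComponentsWithStats(m); i=1+st[1:,4].argmax()
    c=cv2.convexHull(np.argwhere(l==i)[:,::-1].astype(np.int32)); e=cv2.fitEllipse(c)
    # fit circle on plane z=.038
    q=np.array([w_at_z(p[0],oo,.038)[:2] for p in c]); (x,y),r=cv2.minEnclosingCircle(q.astype(np.float32)*1000)
    print(f,st[i],e,"circle",x,y,r, "depth z",)
    rays.append(wray(e[0],oo))
(a,u),(b,v)=rays; u/=np.linalg.norm(u);v/=np.linalg.norm(v)
s=np.linalg.lstsq(np.stack([u,-v],1),b-a,rcond=None)[0]; print("tri",a+s[0]*u,b+s[1]*v)
E
```

```text
6.8833 [0.62076021 0.26945745 0.07545646] [-1.77698854e+02 -1.95802214e-02  1.75713514e+02]
w1 [ 305  213   58   58 2615] ((333.7841491699219, 242.06402587890625), (57.084991455078125, 58.195743560791016), 21.161758422851562) circle 624.06884765625 272.0711669921875 20.406715393066406 depth z
w2 [ 294  235   75   74 4364] ((331.2642517089844, 271.91558837890625), (74.42371368408203, 74.90122985839844), 33.178035736083984) circle 623.801513671875 272.2864990234375 20.77613639831543 depth z
tri [0.6260779  0.27176771 0.03000533] [0.62608533 0.27182319 0.03000586]
```

Converted, -6.9 cm is -0.0863, -6.8 cm is -0.085.

Emit:
servo_tool(
  series=[
    {"offset":[0.0038,0.0025,-0.0125],"yaw":0,"hand":8.5},
    {"offset":[0.0038,0.0025,-0.0275],"yaw":0,"hand":8.5},
    {"offset":[0.0038,0.0025,-0.0425],"yaw":0,"hand":8.5},
    {"offset":[0.0038,0.0025,-0.0575],"yaw":0,"hand":8.5},
    {"offset":[0.0038,0.0025,-0.0725],"yaw":0,"hand":8.5},
    {"offset":[0.0038,0.0025,-0.085],"yaw":0,"hand":8.5},
    {"offset":[0.0038,0.0025,-0.0863],"yaw":0,"hand":8},
    {"offset":[0.0038,0.0025,-0.0863],"yaw":0,"hand":7},
  ],
  grip_force=25,
)

```text
time_s: 7.6
position: [0.6238, 0.2715, 0.0065]
eef_rot: [-177.7, -0.0, 175.7]
wrist_force: [-0.3, -0.2, 0.2]
width: 0.0706
finger_force: 0.0
```

Emit:
servo_tool(
  series=[
    {"offset":[0,0,0],"yaw":0,"hand":6},
    {"offset":[0,0,0],"yaw":0,"hand":5},
    {"offset":[0,0,0],"yaw":0,"hand":4.5},
    {"offset":[0,0,0],"yaw":0,"hand":4},
    {"offset":[0,0,0],"yaw":0,"hand":3.6},
    {"offset":[0,0,0],"yaw":0,"hand":3.6},
    {"offset":[0,0,0],"yaw":0,"hand":3.6},
    {"offset":[0,0,0],"yaw":0,"hand":3.6},
  ],
)

```text
time_s: 8.27
position: [0.6247, 0.2719, 0.0083]
eef_rot: [-177.8, 0.1, 175.7]
wrist_force: [-1.6, 0.3, 5.3]
width: 0.0387
finger_force: 25.5
```

Converted, -13 cm is -0.1625, 10 cm is 0.125.

Emit:
servo_tool(
  series=[
    {"offset":[0,0,0.0125],"yaw":0,"hand":3.6},
    {"offset":[0,0,0.0375],"yaw":0,"hand":3.6},
    {"offset":[0,0,0.0688],"yaw":0,"hand":3.6},
    {"offset":[0,-0.0125,0.1],"yaw":0,"hand":3.6},
    {"offset":[0,-0.0375,0.1188],"yaw":0,"hand":3.6},
    {"offset":[0,-0.075,0.125],"yaw":0,"hand":3.6},
    {"offset":[0,-0.1188,0.125],"yaw":0,"hand":3.6},
    {"offset":[0,-0.1625,0.125],"yaw":0,"hand":3.6},
  ],
)

```text
time_s: 8.93
position: [0.6243, 0.1409, 0.1086]
eef_rot: [-177.8, 0.1, 175.8]
wrist_force: [1.2, -0.3, -1.6]
width: 0.0382
finger_force: 25.5
```

Converted, -17.7 cm is -0.2213, -17.5 cm is -0.2188.

Emit:
servo_tool(
  series=[
    {"offset":[-0.0025,-0.0438,0],"yaw":0,"hand":3.6},
    {"offset":[-0.005,-0.0875,0],"yaw":0,"hand":3.6},
    {"offset":[-0.0075,-0.1313,0],"yaw":0,"hand":3.6},
    {"offset":[-0.01,-0.1688,0],"yaw":0,"hand":3.6},
    {"offset":[-0.0125,-0.2,0],"yaw":0,"hand":3.6},
    {"offset":[-0.0125,-0.2188,0],"yaw":0,"hand":3.6},
    {"offset":[-0.0125,-0.2213,0],"yaw":0,"hand":3.6},
    {"offset":[-0.0125,-0.2213,0],"yaw":0,"hand":3.6},
  ],
)

```text
time_s: 9.6
position: [0.6143, -0.0358, 0.1076]
eef_rot: [-177.8, 0.1, 175.6]
wrist_force: [0.9, -0.2, -1.5]
width: 0.0388
finger_force: 25.5
```

```bash
cat > blue.py <<'E'
from h import *
def stops(im,o,zt=.053):
    hs=cv2.cvtColor(im,cv2.COLOR_BGR2HSV); m=cv2.inRange(hs,(105,120,50),(130,255,255)); n,l,st,ce=cv2.connectedComponentsWithStats(m)
    for i in range(1,n):
        if st[i,4]>60:
            c=cv2.convexHull(np.argwhere(l==i)[:,::-1].astype(np.int32)); q=np.array([w_at_z(p[0],o,zt)[:2] for p in c])*1000
            r=cv2.minAreaRect(q.astype(np.float32)); print("blue",st[i],ce[i].round(),np.round(r[0],1),np.round(r[1],1),round(r[2],1))
E
python3 - <<'E'
from blue import *
o=ctrl.observe(); im,d=optics.read_camera("wrist"); cv2.imwrite("pics/w3.png",im)
print(o["time_s"],o["position"],o["eef_rot"],o["width"],o["finger_force"]); stops(im,o)
for n,z in (("stage_centre",.047),("knob",.07)):
    for r in optics.mark_of("wrist",n)[:2]: print(n,r["score"],r["pixel"],w_at_z(r["pixel"],o,z))
i2,d=optics.read_camera("side"); cv2.imwrite("pics/m3.png",np.hstack([cv2.resize(im,(400,300)),cv2.resize(i2[160:340,200:440],(400,300))]))
E
```

```text
9.6 [ 0.61431716 -0.03583643  0.10764507] [-1.77759642e+02  6.80885057e-02  1.75629276e+02] 0.03884336038928455 25.5384714435786
blue [ 274  200   90   15 1256] [318. 207.] [585.5 -38.3] [48.5  7.8] 85.9
stage_centre 0.92 [320.8, 250.8] [ 0.61221524 -0.03916232  0.047     ]
knob 0.6 [317.4, 95.8] [ 0.5280824  -0.03337145  0.07      ]
```

View pics/m3.png

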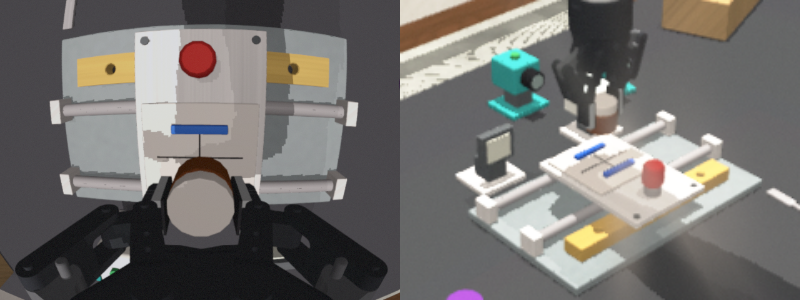

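```bash
python3 - <<'E'
from blue import *
im=cv2.imread("pics/w3.png"); o=dict(position=np.array([.61431716,-.03583643,.10764507]),eef_rot=np.array([-177.759642,.068,175.629276]))
g=im[230:400,230:410]; hs=cv2.cvtColor(g,cv2.COLOR_BGR2HSV); print(hs[100,90])
c=cv2.HoughCircles(cv2.GaussianBlur(cv2.cvtColor(g,cv2.COLOR_BGR2GRAY),(3,3),0),cv2.HOUGH_GRADIENT,1,200,param1=80,param2=15,minRadius=40,maxRadius=70); print(c)
x,y,r=c[0,0]; p=(x+230,y+230); print(p,r,w_at_z(p,o,.1375), [w_at_z((p[0]+r*k,p[1]),o,.1375) for k in(-1,1)])
cv2.circle(g,(int(x),int(y)),int(r),(0,0,255),1); cv2.imwrite("pics/w3c.png",cv2.resize(g,None,fx=3,fy=3))
E
```

```text
[ 13  23 153]
[[[91.5 86.5 61.7]]]
(np.float32(321.5), np.float32(316.5)) 61.7 [ 0.60707307 -0.03474892  0.1375    ] [array([ 0.60617901, -0.0560691 ,  0.1375    ]), array([ 0.60851718, -0.01378937,  0.1375    ])]
```

View pics/w3c.png

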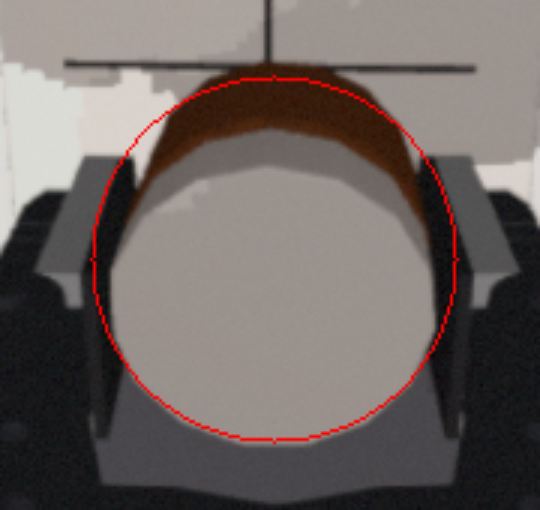

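The crop shows the jar held snugly between the pads, with the cross arm just ahead of it. The cap centre is at about (321,331), and the Hough circle came out too large, so I'm ignoring it. In the wrist camera's frame the stage centre is about (0.6123, −0.0397) and the jar about (0.613, −0.035). I'm correcting for that and lowering.

Converted, -4.8 cm is -0.06, -4.7 cm is -0.0588.

Emit:
servo_tool(
  series=[
    {"offset":[-0.0013,-0.005,0],"yaw":0,"hand":3.6},
    {"offset":[-0.0013,-0.005,-0.0125],"yaw":0,"hand":3.6},
    {"offset":[-0.0013,-0.005,-0.025],"yaw":0,"hand":3.6},
    {"offset":[-0.0013,-0.005,-0.0375],"yaw":0,"hand":3.6},
    {"offset":[-0.0013,-0.005,-0.05],"yaw":0,"hand":3.6},
    {"offset":[-0.0013,-0.005,-0.055],"yaw":0,"hand":3.6},
    {"offset":[-0.0013,-0.005,-0.0588],"yaw":0,"hand":3.6},
    {"offset":[-0.0013,-0.005,-0.06],"yaw":0,"hand":3.6},
  ],
)

```text
time_s: 10.47
position: [0.6129, -0.0393, 0.0586]
eef_rot: [-177.7, 0.0, 175.7]
wrist_force: [0.4, 0.5, -0.0]
width: 0.0391
finger_force: 25.5
```

```bash
python3 - <<'E'
from blue import *
o=ctrl.observe(); print(o["time_s"],o["position"],o["wrist_force"])
im,d=optics.read_camera("side"); im2,d=optics.read_camera("wrist"); cv2.imwrite("pics/w4.png",im2); stops(im2,o)
cv2.imwrite("pics/m4.png",np.hstack([cv2.resize(im[210:300,260:380],(400,300),interpolation=2),cv2.resize(im2[120:420,120:520],(400,300))]))
E
```

```text
10.4667 [ 0.61294944 -0.03932311  0.05857412] [ 0.42980536  0.5195001  -0.02855892]
blue [ 263  221  118   22 2221] [322. 231.] [585.3 -38.2] [48.7  8.7] 85.4
```

View pics/m4.png

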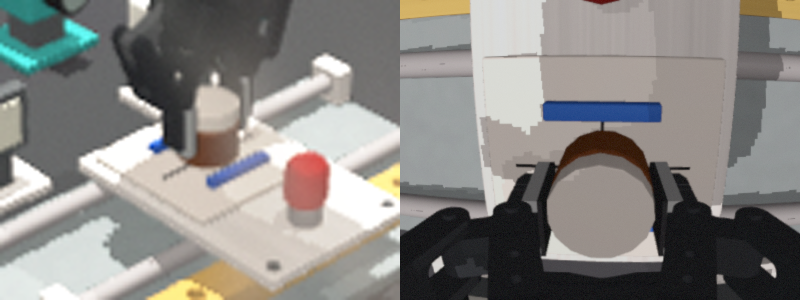

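The jar is just above the cross, centred along y and clear of both stops. I'm lowering the last few millimetres gently.

Converted, -0.25 cm is -0.0031, -0.05 cm is -0.0006.

Emit:
servo_tool(
  series=[
    {"offset":[0,0,-0.0006],"yaw":0,"hand":3.6},
    {"offset":[0,0,-0.0013],"yaw":0,"hand":3.6},
    {"offset":[0,0,-0.0019],"yaw":0,"hand":3.6},
    {"offset":[0,0,-0.0025],"yaw":0,"hand":3.6},
    {"offset":[0,0,-0.0031],"yaw":0,"hand":3.6},
    {"offset":[0,0,-0.0031],"yaw":0,"hand":3.6},
    {"offset":[0,0,-0.0031],"yaw":0,"hand":3.6},
    {"offset":[0,0,-0.0031],"yaw":0,"hand":3.6},
  ],
)

```text
time_s: 11.23
position: [0.6132, -0.0393, 0.0569]
eef_rot: [-177.7, 0.1, 175.7]
wrist_force: [0.1, -0.3, -0.5]
width: 0.0388
finger_force: 25.5
```

Converted, -0.2 cm is -0.0025, -0.16 cm is -0.002.

Emit:
servo_tool(
  series=[
    {"offset":[0,0,-0.0004],"yaw":0,"hand":3.6},
    {"offset":[0,0,-0.0008],"yaw":0,"hand":3.6},
    {"offset":[0,0,-0.0013],"yaw":0,"hand":3.6},
    {"offset":[0,0,-0.0016],"yaw":0,"hand":3.6},
    {"offset":[0,0,-0.002],"yaw":0,"hand":3.6},
    {"offset":[0,0,-0.0025],"yaw":0,"hand":3.6},
    {"offset":[0,0,-0.0025],"yaw":0,"hand":3.6},
    {"offset":[0,0,-0.0025],"yaw":0,"hand":3.6},
  ],
)

```text
time_s: 11.9
position: [0.6133, -0.0393, 0.0553]
eef_rot: [-177.7, 0.1, 175.7]
wrist_force: [-1.9, 0.0, 4.6]
width: 0.039
finger_force: 26.3
```

Contact shows as +5 N. I'm releasing slowly and then going up.

Emit:
servo_tool(
  series=[
    {"offset":[0,0,0],"yaw":0,"hand":4.0},
    {"offset":[0,0,0],"yaw":0,"hand":4.2},
    {"offset":[0,0,0],"yaw":0,"hand":4.6},
    {"offset":[0,0,0],"yaw":0,"hand":5.2},
    {"offset":[0,0,0],"yaw":0,"hand":6},
    {"offset":[0,0,0],"yaw":0,"hand":7},
    {"offset":[0,0,0],"yaw":0,"hand":7},
    {"offset":[0,0,0],"yaw":0,"hand":7},
  ],
)

```text
time_s: 12.57
position: [0.6132, -0.0393, 0.0549]
eef_rot: [-177.7, 0.1, 175.7]
wrist_force: [-0.1, 0.4, 0.5]
width: 0.0699
finger_force: 0.0
```

Converted, -8.5 cm is -0.1063, -8 cm is -0.1.

Emit:
servo_tool(
  series=[
    {"offset":[0,0,0.0125],"yaw":0,"hand":7},
    {"offset":[0,0,0.0375],"yaw":0,"hand":7},
    {"offset":[0,0,0.0688],"yaw":0,"hand":7},
    {"offset":[-0.0125,0,0.1],"yaw":0,"hand":6.5},
    {"offset":[-0.0375,0.0025,0.1063],"yaw":0,"hand":6},
    {"offset":[-0.0688,0.005,0.1063],"yaw":0,"hand":6},
    {"offset":[-0.1,0.0075,0.1063],"yaw":0,"hand":6},
    {"offset":[-0.1063,0.0075,0.1063],"yaw":0,"hand":6},
  ],
)

```text
time_s: 13.23
position: [0.5247, -0.0331, 0.1409]
eef_rot: [-177.7, -0.0, 175.7]
wrist_force: [-0.0, -0.3, -0.5]
width: 0.0601
finger_force: 0.0
```

```bash
python3 - <<'E'
from blue import *
o=ctrl.observe(); im,d=optics.read_camera("wrist"); o2=ctrl.observe(); cv2.imwrite("pics/w5.png",im); print(o["time_s"],o["position"],o["eef_rot"])
stops(im,o)
for n,z in (("knob",.07),("stage_centre",.047)):
    for r in optics.mark_of("wrist",n)[:2]: print(n,r["score"],r["pixel"],w_at_z(r["pixel"],o,z))
hs=cv2.cvtColor(im,cv2.COLOR_BGR2HSV)
for r in optics.silhouettes("wrist","knob")[:1]:
    m=r["pixels"]&(((hs[...,0]<8)|(hs[...,0]>172))&(hs[...,1]>130)); ys,xs=np.nonzero(m); print("knob sil",r["score"],xs.min(),xs.max(),ys.min(),ys.max(),w_at_z((xs.mean(),ys.mean()),o,.075))
top,d=optics.read_camera("top"); sd,d2=optics.read_camera("side")
cv2.imwrite("pics/m5.png",np.hstack([cv2.resize(im,(400,300)),cv2.resize(sd[190:310,250:410],(400,300),interpolation=2)]))
E
```

```text
13.2333 [ 0.52470667 -0.03305223  0.14089291] [-1.77741442e+02 -2.60911952e-02  1.75723071e+02]
blue [293 317  69  13 750] [327. 323.] [584.6 -37.9] [48.   9.3] 85.5
knob 0.97 [326.3, 254.1] [ 0.52801561 -0.03390802  0.07      ]
knob sil 0.94 304 349 229 280 [ 0.52685192 -0.03355879  0.075     ]
```

View pics/m5.png

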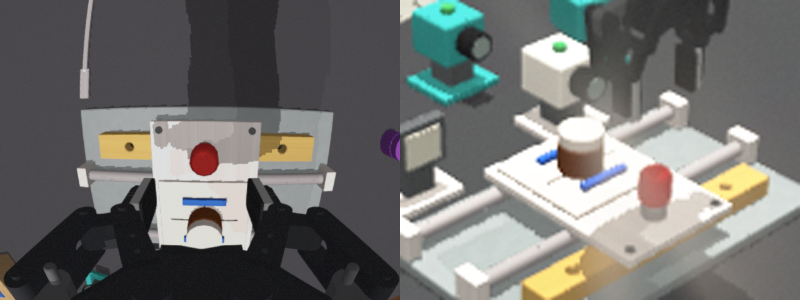

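The jar stands upright on the cross between the blue stops, cap at (578,132) in the right panel. The knob is at wrist px (326,254), which puts it at about (0.527, −0.034). I'm going down on it.

Converted, -8.6 cm is -0.1075, -8.2 cm is -0.1025.

Emit:
servo_tool(
  series=[
    {"offset":[0.0025,-0.0013,-0.0125],"yaw":0,"hand":6},
    {"offset":[0.0025,-0.0013,-0.0375],"yaw":0,"hand":6},
    {"offset":[0.0025,-0.0013,-0.0625],"yaw":0,"hand":6},
    {"offset":[0.0025,-0.0013,-0.0875],"yaw":0,"hand":6},
    {"offset":[0.0025,-0.0013,-0.1025],"yaw":0,"hand":6},
    {"offset":[0.0025,-0.0013,-0.1075],"yaw":0,"hand":6},
    {"offset":[0.0025,-0.0013,-0.1075],"yaw":0,"hand":5},
    {"offset":[0.0025,-0.0013,-0.1075],"yaw":0,"hand":4},
  ],
  grip_force=50,
)

```text
time_s: 14.2
position: [0.5306, -0.0344, 0.0538]
eef_rot: [-177.7, 0.0, 175.7]
wrist_force: [-0.5, -0.0, 0.6]
width: 0.0408
finger_force: 0.0
```

Emit:
servo_tool(
  series=[
    {"offset":[0,0,0],"yaw":0,"hand":3.4},
    {"offset":[0,0,0],"yaw":0,"hand":3.0},
    {"offset":[0,0,0],"yaw":0,"hand":2.4},
    {"offset":[0,0,0],"yaw":0,"hand":2.2},
    {"offset":[0,0,0],"yaw":0,"hand":2.2},
    {"offset":[0,0,0],"yaw":0,"hand":2.2},
    {"offset":[0,0,0],"yaw":0,"hand":2.2},
    {"offset":[0,0,0],"yaw":0,"hand":2.2},
  ],
)

```text
time_s: 14.87
position: [0.531, -0.0343, 0.055]
eef_rot: [-177.8, 0.2, 175.7]
wrist_force: [-0.2, -0.3, 6.6]
width: 0.0264
finger_force: 49.1
```

Converted, 1.8 cm is 0.0225, 1.7 cm is 0.0213.

Emit:
servo_tool(
  series=[
    {"offset":[0,0,0.0025],"yaw":0,"hand":2.2},
    {"offset":[0,0,0.0063],"yaw":0,"hand":2.2},
    {"offset":[0,0,0.01],"yaw":0,"hand":2.2},
    {"offset":[0,0,0.0138],"yaw":0,"hand":2.2},
    {"offset":[0,0,0.0175],"yaw":0,"hand":2.2},
    {"offset":[0,0,0.0213],"yaw":0,"hand":2.2},
    {"offset":[0,0,0.0225],"yaw":0,"hand":2.2},
    {"offset":[0,0,0.0225],"yaw":0,"hand":2.2},
  ],
)

```text
time_s: 15.53
position: [0.5308, -0.0343, 0.0722]
eef_rot: [-177.8, 0.1, 175.7]
wrist_force: [5.9, -0.3, -7.9]
width: 0.0265
finger_force: 49.6
```

```bash
python3 - <<'E'
from blue import *
o=ctrl.observe(); print(o["time_s"],o["position"],o["wrist_force"],o["width"])
im,d=optics.read_camera("side"); im2,d=optics.read_camera("wrist"); stops(im2,o)
cv2.imwrite("pics/m6.png",np.hstack([cv2.resize(im[190:310,250:410],(400,300),interpolation=2),cv2.resize(im2,(400,300))]))
E
```

```text
15.5333 [ 0.53078044 -0.0342885   0.07216878] [ 5.8799736  -0.29157894 -7.93053418] 0.02645219124931819
blue [ 279  365   91   17 1205] [323. 373.] [584.  -38.4] [48.3 10.3] 85.7
```

View pics/m6.png

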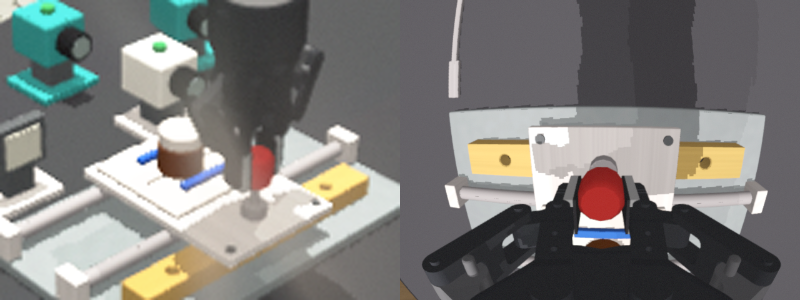

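The knob is up about 17 mm, with its shaft showing, and the −7.9 N matches the spring. I'm sliding −90 mm along the rail, smoothly.

Converted, -4.4 cm is -0.055, -3.7 cm is -0.0463.

Emit:
servo_tool(
  series=[
    {"offset":[-0.0001,-0.0019,0],"yaw":0,"hand":2.2},
    {"offset":[-0.0005,-0.0063,0],"yaw":0,"hand":2.2},
    {"offset":[-0.001,-0.0125,0],"yaw":0,"hand":2.2},
    {"offset":[-0.0015,-0.02,0],"yaw":0,"hand":2.2},
    {"offset":[-0.0021,-0.0288,0],"yaw":0,"hand":2.2},
    {"offset":[-0.0028,-0.0375,0],"yaw":0,"hand":2.2},
    {"offset":[-0.0035,-0.0463,0],"yaw":0,"hand":2.2},
    {"offset":[-0.0041,-0.055,0],"yaw":0,"hand":2.2},
  ],
)

```text
time_s: 16.3
position: [0.5274, -0.0781, 0.0719]
eef_rot: [-177.8, 0.1, 175.7]
wrist_force: [5.7, 2.2, -7.6]
width: 0.0262
finger_force: 49.6
```

Converted, -4.55 cm is -0.0569, -4.3 cm is -0.0538.

Emit:
servo_tool(
  series=[
    {"offset":[-0.0006,-0.0088,0],"yaw":0,"hand":2.2},
    {"offset":[-0.0013,-0.0175,0],"yaw":0,"hand":2.2},
    {"offset":[-0.0019,-0.0263,0],"yaw":0,"hand":2.2},
    {"offset":[-0.0025,-0.035,0],"yaw":0,"hand":2.2},
    {"offset":[-0.0031,-0.0425,0],"yaw":0,"hand":2.2},
    {"offset":[-0.0038,-0.0488,0],"yaw":0,"hand":2.2},
    {"offset":[-0.0041,-0.0538,0],"yaw":0,"hand":2.2},
    {"offset":[-0.0043,-0.0569,0],"yaw":0,"hand":2.2},
  ],
)

```text
time_s: 16.97
position: [0.5239, -0.1237, 0.0718]
eef_rot: [-177.8, 0.1, 175.7]
wrist_force: [6.1, 1.2, -7.9]
width: 0.0262
finger_force: 49.7
```

```bash
python3 - <<'E'
from blue import *
o=ctrl.observe(); print(o["time_s"],o["position"],o["wrist_force"],o["width"])
im2,d=optics.read_camera("wrist"); o=ctrl.observe(); print(o["position"]); stops(im2,o)
E
```

```text
16.9667 [ 0.52385078 -0.12374252  0.07182305] [ 6.10309018  1.15669542 -7.89526468] 0.02617991179080626
[ 0.52381575 -0.1240956   0.071807  ]
blue [ 279  365   91   18 1224] [323. 374.] [ 577.1 -128.3] [48.2 10.8] 86.2
```

It moved 90 mm (stop displacement 90.2 mm). I'm letting the pin down.

Converted, -1.75 cm is -0.0219, -1.6 cm is -0.02.

Emit:
servo_tool(
  series=[
    {"offset":[0,0,-0.0025],"yaw":0,"hand":2.2},
    {"offset":[0,0,-0.005],"yaw":0,"hand":2.2},
    {"offset":[0,0,-0.0088],"yaw":0,"hand":2.2},
    {"offset":[0,0,-0.0125],"yaw":0,"hand":2.2},
    {"offset":[0,0,-0.0163],"yaw":0,"hand":2.2},
    {"offset":[0,0,-0.02],"yaw":0,"hand":2.2},
    {"offset":[0,0,-0.0219],"yaw":0,"hand":2.2},
    {"offset":[0,0,-0.0219],"yaw":0,"hand":2.2},
  ],
)

```text
time_s: 17.68
position: [0.5239, -0.124, 0.055]
eef_rot: [-177.7, 0.1, 175.7]
wrist_force: [3.2, -1.6, 0.3]
width: 0.0261
finger_force: 50.6
```

Emit:
servo_tool(
  series=[
    {"offset":[0,0,-0.0004],"yaw":0,"hand":2.2},
    {"offset":[0,0,-0.0008],"yaw":0,"hand":2.2},
    {"offset":[0,0,-0.0013],"yaw":0,"hand":2.2},
    {"offset":[0,0,-0.0013],"yaw":0,"hand":2.2},
    {"offset":[0,0,-0.0013],"yaw":0,"hand":2.2},
    {"offset":[0,0,-0.0013],"yaw":0,"hand":2.2},
    {"offset":[0,0,-0.0013],"yaw":0,"hand":2.2},
    {"offset":[0,0,-0.0013],"yaw":0,"hand":2.2},
  ],
)

```text
time_s: 18.35
position: [0.524, -0.1241, 0.0549]
eef_rot: [-177.7, 0.2, 175.7]
wrist_force: [0.4, -0.8, 11.6]
width: 0.0259
finger_force: 51.8
```

```bash
python3 - <<'E'
from blue import *
o=ctrl.observe(); print(o["time_s"],o["position"],o["wrist_force"],o["width"])
im,d=optics.read_camera("side"); im2,d=optics.read_camera("wrist"); stops(im2,o); top,d=optics.read_camera("top")
cv2.imwrite("pics/m7.png",np.hstack([cv2.resize(im[190:310,250:410],(400,300),interpolation=2),cv2.resize(top[180:330,220:420],(400,300))]))
E
```

```text
18.35 [ 0.52396735 -0.12406404  0.05485695] [ 0.44271945 -0.8388385  11.60826633] 0.025877062279448176
blue [276 383  93  16 988] [320. 390.] [ 575.6 -128.6] [45.1  8.8] 85.8
```

View pics/m7.png

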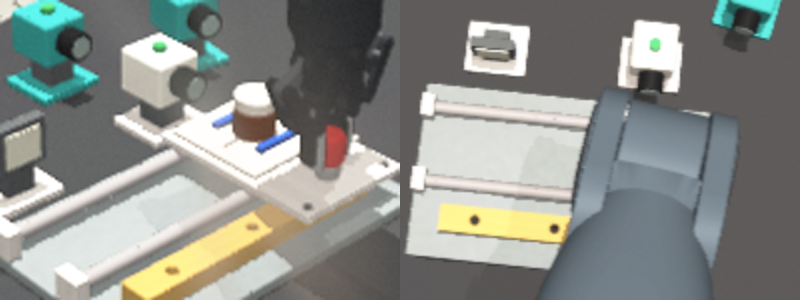

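The knob is down on a firm stop at the same height as at the first grasp. Both outer views show the jar upright in front of the white reader's lens, so I'm handing in.

```bash
python3 -c "
from cell import ticket; print(ticket.job_done())"
```

```text
the job is handed in; nothing more can be done
None
```

The job is handed in at about 18.5 s: the amber jar stands upright on the stage cross in front of the white reader's lens, the lock pin is down in the reader-side hole, and the red knob is still gripped.

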